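# Thread the amber cylinder onto the light box's rod

### The job

Pick up the translucent amber cylinder and, holding it upright, lower it over the tall blue rod on the light-up sorting box until it stands flat on the glowing window, then let go; do not let it drop down the rod. Leave the frosted square block and the violet triangle where they are.

Things in the scene. Friction and masses are not known exactly. Their poses are not given: they have to be found in the camera images.
- amber: Translucent amber acrylic cylinder standing upright: 56 mm outer diameter, 75 mm tall, about 155 g, with a 30 mm hole right through along its axis. Origin at the centre of its underside, z up along its axis. Grip it across its outside from above, at mid height or higher, so that the gripper's body stays above the rod when the cylinder is down.
- rod_foot (a point): Foot of the blue rod, on its axis, at the glowing cream window on the flat top of the light-up sorting box (fixed, wooden, 170 x 220 mm, 45 mm high: this point is 45 mm above the table). The rod is fixed, vertical, 12 mm thick, its tip 85 mm above this point. On the box, over 75 mm from the rod, a green half-circle stands 24 mm proud and a round black rocker switch 8 mm. z is up along the rod.
- square: Frosted whitish acrylic square block, 60 x 60 mm, 45 mm tall, with a 30 mm hole; a bystander. Origin at the centre of its underside.
- triangle: Violet acrylic triangular block, about 73 mm on a side, 45 mm tall; a bystander. Origin at the centre of its underside.

How it is judged:
At the end, for the whole second after the job is handed in: The amber cylinder is threaded on the rod (axes within 12 mm), its underside within 6 mm of the window, upright within 0.1 rad and at rest (horizontal distance between amber and rod_foot below 0.012 m and z of amber in the frame of rod_foot between -0.006 and 0.006 m and angle between amber's own z axis and vertical below 0.1 rad and linear speed of amber below 0.02 m/s); the robot touches nothing.
It fails at once if the amber cylinder drops down the rod (faster than 0.6 m/s while on it) (linear speed of amber above 0.6 m/s and horizontal distance between amber and rod_foot below 0.012 m and z of amber in the frame of rod_foot below 0.085 m).
It fails at once if the amber cylinder is tipped by more than 0.35 rad (angle between amber's own z axis and vertical above 0.35 rad).
It fails at once if the frosted square block is moved by more than 30 mm (distance of square from where it was at the start of the episode above 0.03 m).
It fails at once if the violet triangle is moved by more than 30 mm (distance of triangle from where it was at the start of the episode above 0.03 m).
It also fails if it takes over 38 s, if anything falls off the work surface, if the arm or the gripper's body presses on something with over 40 N, if the wrist force passes 120 N, or if a joint passes its speed limit or range.

### The arm

A 6-joint arm with a two-finger parallel gripper is mounted at the origin on the work surface. World frame = base frame: x ahead of the robot, y to its left, z up, the work surface at z = 0. Lengths are in m, angles in rad, forces in N, time in s.
With the tool pointing down it reaches from about 0.3 to 0.95 m from the base axis. Payload 3.1 kg.
Tool frame: the origin (TCP) lies between the finger pads; the fingertips stand 8 mm ahead of it and the grasp point (between the pads) lies 11 mm behind it (tcp_to_tips is the distance from the TCP to the fingertips, in m); z points along the fingers, y is the line along which they close (so a half turn about z gives the same grasp; the last joint's range is limited). The gripper opens to 85 mm and grips with 20 to 120 N. Pads are 22 mm wide; open, the fingers measure 114 mm over their backs; the gripper's body (76 mm by 85 mm) begins 54 mm behind the grasp point. The pads swing forward as they close: fully open they stand 13 mm farther back than shut.
Start: joints at [1.094, 0.308, 1.634, -0, 1.2, -0.07], TCP at [0.247, 0.574, 0.239] pointing down, gripper open.
Joint ranges: [-3.06, 3.06], [-0.79, 1.96], [0.05, 2.63], [-1.19, 4.34], [0.05, 2.64], [-2.94, 2.94]. Speed limits (rad/s): [2.79, 2.79, 3.14, 3.14, 3.14, 3.14].

### API

Orientations are given as a unit quaternion [w, x, y, z].
In Python, from station import sense, capture, camera_model, finish_job, tcp_to_tips gives the robot as it stands.
- The arm moves only by the tool step_arm, never from a script. Its argument "deltas" is a list that holds one entry, the list of rows, each a list of 7 numbers: the turn, a rotation vector about the world's x, y, z each as a share of 2 pi rad, from -1 to 1, then the shift along the world's x, y, z each as a share of 5 cm, from -1 to 1, then the closure, from -1 (fully open) to 1 (shut). In form: [[[wx, wy, wz, dx, dy, dz, hand], ...]]. A call has 1 to 20 rows; each row shifts and turns the commanded pose from where the row before left it; what a row does not reach is not made up. A row lasts 1/8 s, in which the tool goes at most 62.5 mm and 10.7 degrees, less where a joint would pass 70% of its speed; a pose out of reach is approached as far as the arm can. A call with a number of a shift or a turn outside -1 to 1 is refused whole. A call with a gripper value outside its range is refused whole. The fingers move at their own pace and stop on an object; the grip force is fixed at half the most. Time passes only in rows, so rows that do not move let the fingers close. It gives the time, the measured TCP pose, the force, the opening and the grip force at its end, in the units of the state.
- sense(): the state, without advancing time (a new reading comes with each control period).
- capture(name): name is "side" or "top"; returns the picture (400x640x3 uint8, red, green, blue); there is no depth.
- camera_model(name): a dict with "fx", "fy", "cx", "cy" (pixels), "dist" ([k1, k2, p1, p2, k3] as OpenCV has them; the pictures are not rectified), "R" (3x3) and "t" (3): a world point X has camera coordinates R X + t. Camera axes: x right, y down, z forward; pixel columns grow to the right and rows downward; lengths in m; the calibration is good to about 2 mm. A picture is of the moment at which its call begins. camera_model takes no time and is no camera call.
- finish_job(): hands the job in; it is judged then, once.
The state is a dict: "time": time; "joint_pos": joint angles; "dq": joint speeds; "joint_efforts": joint torques, N m; "ee_pos": TCP position; "ee_rot": TCP orientation; "force": force on the tool from outside, world axes, zero at the start; "ft_torque": the same for the moment, N m; "gripper_width": finger opening in m; "grip_force": force on a finger pad.
Only numpy, scipy, OpenCV 4.12 (cv2) and the standard library are available. Lean on these libraries where they do the work, as an engineer would, in place of code of your own. Each camera call takes 0.05 s, during which the arm holds its last target. There are 200 camera calls.

## Working session

There is one attempt and no reset: what is moved stays moved. The work goes in short steps, Python scripts to look and compute and a tool call to move; the robot and the scene stay as the last step left them, time stands still between calls to the robot, and variables do not carry over. Pictures are saved under pics/ and viewed, at most 10 in all, crops included, and the job is handed in when it is done.

Besides the shell and the picture viewer there is one more tool, called after "Request:" in YAML: its name, and indented under it one key for each argument. step_arm: Moves the arm, as the interface text tells. Its arguments: {"type":"object","properties":{"deltas":{"type":"array","items":{"type":"array","items":{"type":"array","items":{"type":"number","minimum":-1,"maximum":1}}}}},"required":["deltas"]}

```bash
mkdir -p pics
python3 - <<'E'
from station import *
import cv2
for n in("side","top"):
    cv2.imwrite(f"pics/{n}0.png",capture(n)[:,:,::-1]); m=camera_model(n); print(n,{k:(v if not hasattr(v,'tolist') else v.tolist()) for k,v in m.items()})
s=sense();print(s["time"],s["ee_pos"],s["ee_rot"],s["gripper_width"])
E
```

```text
side {'fx': 408.47114708060326, 'fy': 408.47114708060326, 'cx': 323.8161258681975, 'cy': 200.98714660074978, 'dist': [-0.10438515026750132, 0.0, 0.0, 0.0, 0.0], 'R': [[-0.9955638113967532, -0.09047684595575861, -0.02581932964017222], [-0.020940470418822472, 0.4805994958253107, -0.8766901512570422], [0.0917289165738284, -0.8722603194908933, -0.4803620935355292]], 't': [0.5630253512396013, 0.05392938510584947, 0.7265659932372039]}
top {'fx': 392.66463186656705, 'fy': 392.66463186656705, 'cx': 322.0253335613281, 'cy': 202.12892099393972, 'dist': [-0.030276536669271367, 0.0, 0.0, 0.0, 0.0], 'R': [[0.0144298918769934, -0.9998893829604077, 0.003605560077653398], [-0.9859664541127945, -0.01482857544536966, -0.1662836874576219], [0.16631875896801707, -0.001155505653933303, -0.9860713641628694]], 't': [0.020482580288754916, 0.5536652796446037, 0.6788974482261098]}
0.1 [0.246993   0.57332423 0.23814459] [-2.83735672e-04  2.01999287e-01  9.79385088e-01 -1.02828291e-03] 0.08560742399394318
```

View pics/side0.png

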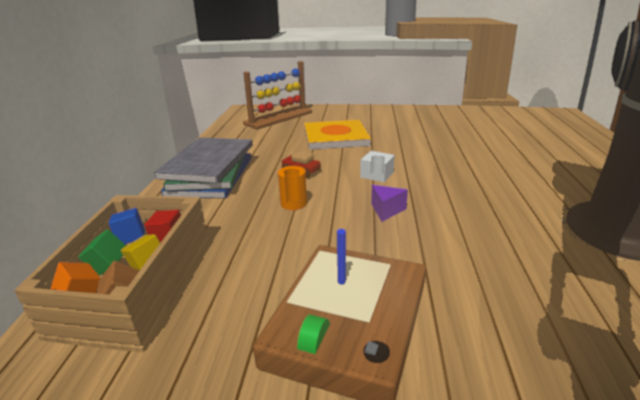

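View pics/top0.png

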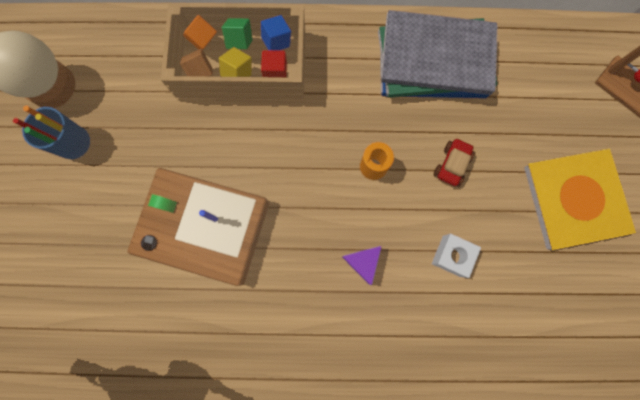

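The top view shows the amber cylinder at about (377,160), the rod tip near (203,213), the violet triangle at (365,264) and the square at (458,256). In the side view the amber is at (293,188), and the rod runs from its tip at (341,232) to its foot at (342,282).

```bash
cat > h.py <<'E'
import cv2,numpy as np
from station import *
def cm(n):
    m=camera_model(n);K=np.array([[m["fx"],0,m["cx"]],[0,m["fy"],m["cy"]],[0,0,1]]);return K,np.array(m["dist"]),np.array(m["R"]),np.array(m["t"])
def ray(n,p):
    K,d,R,t=cm(n);u=cv2.undistortPoints(np.array([[p]],float),K,d)[0,0]
    return -R.T@t,R.T@np.array([u[0],u[1],1])
def onz(n,p,z):
    o,d=ray(n,p);return o+d*(z-o[2])/d[2]
def tri(p,q):
    o,d=ray("side",p);o2,e=ray("top",q)
    s=np.linalg.lstsq(np.c_[d,-e],o2-o,rcond=None)[0];a=o+s[0]*d;b=o2+s[1]*e
    return (a+b)/2,np.linalg.norm(a-b)
def proj(n,X):
    K,d,R,t=cm(n);return cv2.projectPoints(np.array([X],float),cv2.Rodrigues(R)[0],t,K,d)[0][:,0][0]
def mask(im,lo,hi,box):
    h=cv2.cvtColor(im,cv2.COLOR_RGB2HSV);m=cv2.inRange(h,lo,hi);k=np.zeros_like(m);x0,y0,x1,y1=box;k[y0:y1,x0:x1]=255;return m&k
E
python3 - <<'E'
from h import *
s=cv2.imread("pics/side0.png")[:,:,::-1].copy();t=cv2.imread("pics/top0.png")[:,:,::-1].copy()
A=mask(t,(5,190,150),(25,255,255),(350,130,405,190));B=mask(s,(5,190,120),(25,255,255),(270,160,312,215))
R=mask(t,(105,120,60),(130,255,255),(190,195,250,235));S=mask(s,(105,100,60),(130,255,255),(325,220,360,295))
for n,m in(("A",A),("B",B),("R",R),("S",S)):
    ys,xs=np.nonzero(m);print(n,len(xs),xs.min(),xs.max(),ys.min(),ys.max(),xs.mean(),ys.mean())
    if n in"RS":
        for y in sorted(set(ys))[::max(1,len(set(ys))//6)]:print("  ",y,xs[ys==y].min(),xs[ys==y].max())
# scene outlines: top silhouettes at z planes
ys,xs=np.nonzero(S)
print("rod side foot z.045",onz("side",(xs[ys>ys.max()-4].mean(),ys.max()-1),.045),"tip",onz("side",(xs[ys<ys.min()+4].mean(),ys.min()+2),.13))
big=np.hstack([cv2.resize(t[130:190,350:410],(390,390),interpolation=0),cv2.resize(t[190:240,190:240],(390,390),interpolation=0)])
cv2.imwrite("pics/c0.png",big[:,:,::-1])
E
```

```text
A 576 360 393 143 172 377.1354166666667 157.97048611111111
B 1139 278 311 160 209 292.5013169446883 185.76997366110623
R 17 200 204 211 214 202.11764705882354 212.58823529411765
   211 201 203
   212 200 204
   213 200 204
   214 201 204
S 381 337 344 229 283 340.9422572178478 255.5748031496063
   229 339 342
   238 338 344
   247 338 344
   256 338 344
   265 338 344
   274 338 344
   283 340 342
rod side foot z.045 [0.52037693 0.22365547 0.045     ] tip [0.52031001 0.2263079  0.13      ]
```

View pics/c0.png

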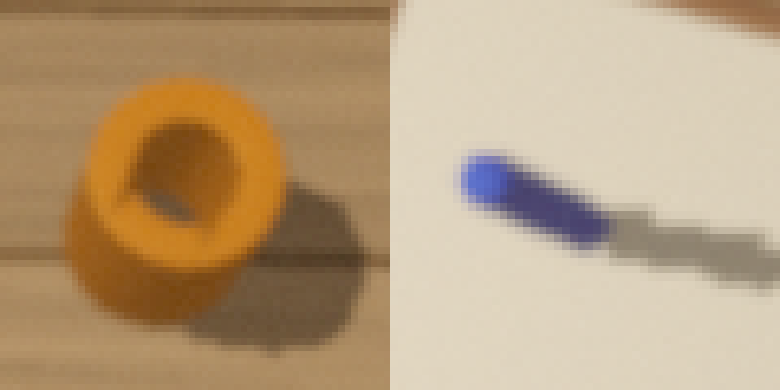

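The crop shows the amber's top face centred at pixel (378.3,156.2) with radius about 15 px. The rod tip is at (201.9,212.6) and its foot at about (215.1,219.2).

Run:
```python
from h import *
from scipy.spatial.transform import Rotation as Ro
print("amber top",onz("top",(378.3,156.2),.075))
r=(onz("top",(378.3+15,156.2),.075)-onz("top",(378.3-15,156.2),.075));print("diam",np.linalg.norm(r))
print("rod top: tip",onz("top",(201.9,212.6),.13),"foot",onz("top",(215.1,219.2),.045))
print("tri",tri((340.7,230),(201.9,212.6)))
# amber side: silhouette edges at mid height -> axis
for X in(onz("top",(378.3,156.2),.075),):
    X=X.copy()
    for z in(0,.0375,.075):
        X[2]=z;print(z,proj("side",X))
s=cv2.imread("pics/side0.png")[:,:,::-1].copy()
B=mask(s,(5,190,120),(25,255,255),(270,165,308,215))
for y in(175,185,190,195,205):
    xs=np.nonzero(B[y])[0];print(y,xs.min(),xs.max())
for n,p in(("tri",(366,264)),("sq",(457,254))):print(n,onz("top",p,.045))
q=sense()["ee_rot"];print(Ro.from_quat(q,scalar_first=True).as_matrix())
```

```text
amber top [ 0.63435982 -0.07203673  0.075     ]
diam 0.05444319616498699
rod top: tip [0.51898316 0.22382766 0.13      ] foot [0.51873039 0.22481763 0.045     ]
tri (array([0.51968601, 0.22388681, 0.12983973]), np.float64(0.0013497919797709206))
0 [293.95260012 203.88897346]
0.0375 [292.83222362 187.77545621]
0.075 [291.67369564 170.96217358]
175 278 304
185 280 304
190 280 305
195 280 305
205 281 304
tri [ 0.44146876 -0.05237087  0.045     ]
sq [ 0.46151192 -0.21831965  0.045     ]
[[-9.18392415e-01  3.95669595e-01 -9.71197801e-04]
 [ 3.95670762e-01  9.18390461e-01 -1.89954109e-03]
 [ 1.40348143e-04 -2.12879870e-03 -9.99997724e-01]]
```

Request:
step_arm:
  deltas:
    - [[0,0,0,0.26,-0.43,0,-1],[0,0,0,0.516,-0.86,0,-1],[0,0,0,0.516,-0.86,0,-1],[0,0,0,0.516,-0.86,0,-1],[0,0,0,0.516,-0.86,0,-1],[0,0,0,0.516,-0.86,0,-1],[0,0,0,0.516,-0.86,0,-1],[0,0,0,0.516,-0.86,0,-1],[0,0,0,0.516,-0.86,0,-1],[0,0,0,0.516,-0.86,0,-1],[0,0,0,0.516,-0.86,0,-1],[0,0,0,0.516,-0.86,0,-1],[0,0,0,0.516,-0.86,0,-1],[0,0,0,0.516,-0.86,0,-1],[0,0,0,0.516,-0.86,0,-1],[0,0,0,0.26,-0.43,0,-1],[0,0,0,0,0,0,-1],[0,0,0,0,0,0,-1]]

```text
time: 2.35
ee_pos: [0.6334, -0.0701, 0.2389]
ee_rot: [-0.001, 0.202, 0.979, 0.0]
force: [-0.6, 0.4, 0.0]
gripper_width: 0.086
grip_force: 0.0
```

Request:
step_arm:
  deltas:
    - [[0,0,0,0.02,-0.04,-0.5,-1],[0,0,0,0,0,-0.7,-1],[0,0,0,0,0,-0.7,-1],[0,0,0,0,0,-0.5,-1],[0,0,0,0,0,0,-1],[0,0,0,0,0,0,-1]]

```text
time: 3.1
ee_pos: [0.636, -0.0721, 0.1205]
ee_rot: [0.001, 0.201, 0.98, 0.0]
force: [-0.3, -0.5, 1.1]
gripper_width: 0.0853
grip_force: 0.0
```

Run:
```python
from h import *
s=capture("side");t=capture("top")
c=np.hstack([cv2.resize(s[90:230,220:360],(400,400)),cv2.resize(t[90:230,300:440],(400,400))])
cv2.imwrite("pics/c1.png",c[:,:,::-1]);print(sense()["ee_pos"])
```

```text
[ 0.63682123 -0.07267941  0.12135087]
```

View pics/c1.png

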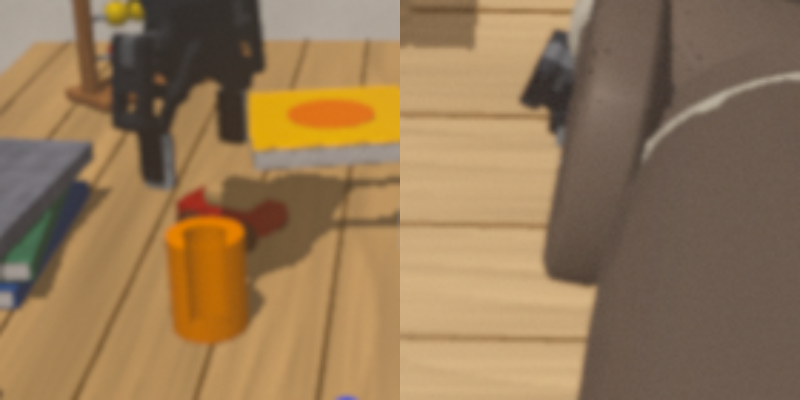

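The side view shows the open fingers straddling the axis of the amber cylinder, which is still standing. I'll descend and grip.

Request:
step_arm:
  deltas:
    - [[0,0,0,-0.03,0,-0.3,-1],[0,0,0,0,0,-0.4,-1],[0,0,0,0,0,-0.4,-1],[0,0,0,0,0,-0.3,-1],[0,0,0,0,0,-0.13,-1],[0,0,0,0,0,0,-1],[0,0,0,0,0,0,-1]]

```text
time: 4.08
ee_pos: [0.6348, -0.0731, 0.0435]
ee_rot: [0.001, 0.202, 0.979, 0.0]
force: [0.2, 0.3, 0.4]
gripper_width: 0.0856
grip_force: 0.0
```

Request:
step_arm:
  deltas:
    - [[0,0,0,0,0,0,0],[0,0,0,0,0,0,0.3],[0,0,0,0,0,0,1],[0,0,0,0,0,0,1],[0,0,0,0,0,0,1],[0,0,0,0,0,0,1],[0,0,0,0,0,0,1]]

```text
time: 4.95
ee_pos: [0.6351, -0.0731, 0.044]
ee_rot: [0.001, 0.202, 0.979, 0.0]
force: [0.0, 0.4, 5.7]
gripper_width: 0.0551
grip_force: 63.9
```

Request:
step_arm:
  deltas:
    - [[0,0,0,0,0,0.2,1],[0,0,0,0,0,0.4,1],[0,0,0,0,0,0.5,1],[0,0,0,0,0,0.5,1],[0,0,0,0,0,0.5,1],[0,0,0,0,0,0.5,1],[0,0,0,0,0,0.4,1],[0,0,0,0,0,0.3,1],[0,0,0,0,0,0.1,1],[0,0,0,0,0,0,1],[0,0,0,0,0,0,1]]

```text
time: 6.32
ee_pos: [0.6332, -0.0729, 0.2115]
ee_rot: [-0.001, 0.202, 0.979, -0.0]
force: [0.3, 0.1, -0.5]
gripper_width: 0.0556
grip_force: 63.6
```

Request:
step_arm:
  deltas:
    - [[0,0,0,-0.095,0.2475,0,1],[0,0,0,-0.19,0.495,0,1],[0,0,0,-0.19,0.495,0,1],[0,0,0,-0.19,0.495,0,1],[0,0,0,-0.19,0.495,0,1],[0,0,0,-0.19,0.495,0,1],[0,0,0,-0.19,0.495,0,1],[0,0,0,-0.19,0.495,0,1],[0,0,0,-0.19,0.495,0,1],[0,0,0,-0.19,0.495,0,1],[0,0,0,-0.19,0.495,0,1],[0,0,0,-0.19,0.495,0,1],[0,0,0,-0.095,0.2475,0,1],[0,0,0,0,0,0,1],[0,0,0,0,0,0,1],[0,0,0,0,0,0,1]]

```text
time: 8.32
ee_pos: [0.5203, 0.2232, 0.2128]
ee_rot: [0.0, 0.203, 0.979, -0.0]
force: [-0.1, -0.5, -1.5]
gripper_width: 0.0551
grip_force: 63.6
```

Run:
```python
from h import *
s=capture("side");t=capture("top");e=sense();print(e["ee_pos"],e["ee_rot"])
B=mask(s,(5,190,100),(25,255,255),(280,130,400,300))
ys,xs=np.nonzero(B);print(xs.min(),xs.max(),ys.min(),ys.max())
for y in range(ys.min(),ys.max(),5):
    x=xs[ys==y]
    if len(x):print(y,x.min(),x.max())
for z in(.1675,.2425):print(proj("side",[.5193,.224,z]))
S=mask(s,(105,100,60),(130,255,255),(320,150,370,295));Y,X=np.nonzero(S)
for y in range(Y.min(),Y.max(),8):print("rod",y,X[Y==y].min(),X[Y==y].max())
c=np.hstack([cv2.resize(s[120:300,250:430],(400,400)),cv2.resize(t[120:300,120:300],(400,400))])
cv2.imwrite("pics/c2.png",c[:,:,::-1])
```

```text
[0.52037046 0.22325147 0.21275401] [ 3.62373667e-05  2.02587770e-01  9.79264105e-01 -7.95867232e-05]
290 369 130 212
130 364 365
135 312 368
140 328 358
145 338 362
150 337 362
155 338 362
160 316 361
165 290 361
170 312 361
175 339 360
180 339 362
185 318 361
190 318 361
195 318 361
200 318 360
205 319 358
210 325 354
[341.38368144 204.15334929]
[341.01012012 146.42072543]
rod 230 339 342
rod 238 338 345
rod 246 338 344
rod 254 337 345
rod 262 338 344
rod 270 338 344
rod 278 338 344
```

View pics/c2.png

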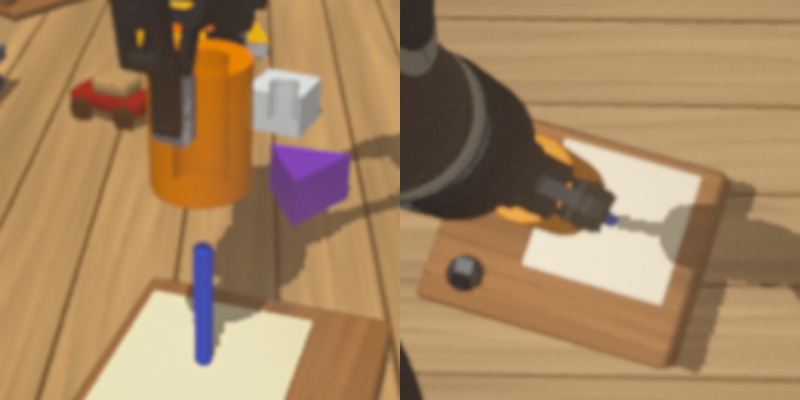

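The side view shows the held cylinder upright, with its axis at column 339.5 against about 341.4 for the rod, so it sits about 2 mm too far in +x. I'll shift x by −2 mm and lower it.

Request:
step_arm:
  deltas:
    - [[0,0,0,-0.04,0.01,0,1],[0,0,0,0,0,-0.15,1],[0,0,0,0,0,-0.25,1],[0,0,0,0,0,-0.25,1],[0,0,0,0,0,-0.25,1],[0,0,0,0,0,-0.1,1],[0,0,0,0,0,0,1],[0,0,0,0,0,0,1]]

```text
time: 9.43
ee_pos: [0.5185, 0.2246, 0.1632]
ee_rot: [0.0, 0.202, 0.979, 0.0]
force: [-0.6, 0.3, -1.2]
gripper_width: 0.0555
grip_force: 63.6
```

Request:
step_arm:
  deltas:
    - [[0,0,0,0,0,-0.15,1],[0,0,0,0,0,-0.25,1],[0,0,0,0,0,-0.25,1],[0,0,0,0,0,-0.25,1],[0,0,0,0,0,-0.25,1],[0,0,0,0,0,-0.15,1],[0,0,0,0,0,-0.08,1],[0,0,0,0,0,0,1],[0,0,0,0,0,0,1]]

```text
time: 10.55
ee_pos: [0.5185, 0.2246, 0.0943]
ee_rot: [0.0, 0.202, 0.979, 0.0]
force: [0.2, 0.7, -1.0]
gripper_width: 0.0555
grip_force: 63.6
```

Run:
```python
from h import *
s=capture("side");t=capture("top")
c=np.hstack([cv2.resize(s[160:340,250:430],(400,400)),cv2.resize(t[120:300,120:300],(400,400))])
cv2.imwrite("pics/c3.png",c[:,:,::-1]);print(sense()["ee_pos"],sense()["force"])
```

```text
[0.51846376 0.22464425 0.09433463] [-0.99824912  0.82281336 -1.62588696]
```

View pics/c3.png

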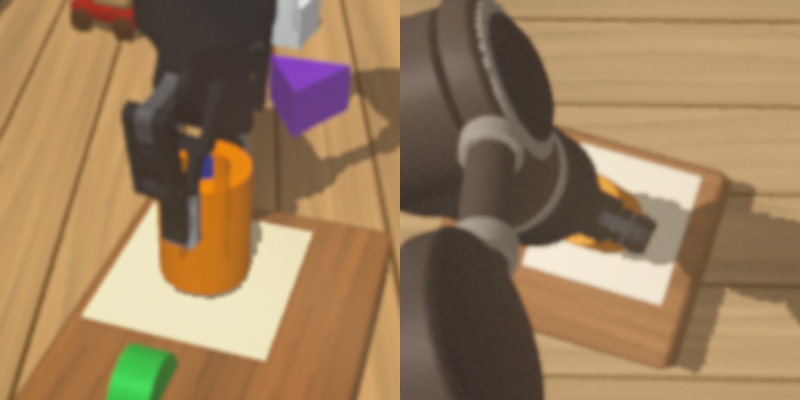

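The cylinder is threaded: the blue rod is visible inside its bore and the underside is a few mm above the window, with no contact force. I'll ease it down until it touches.

Request:
step_arm:
  deltas:
    - [[0,0,0,0,0,-0.04,1],[0,0,0,0,0,-0.03,1],[0,0,0,0,0,-0.02,1],[0,0,0,0,0,0,1],[0,0,0,0,0,0,1]]

```text
time: 11.28
ee_pos: [0.518, 0.2245, 0.0892]
ee_rot: [-0.0, 0.202, 0.979, -0.0]
force: [-0.8, -1.4, -1.8]
gripper_width: 0.0555
grip_force: 63.7
```

Request:
step_arm:
  deltas:
    - [[0,0,0,0,0,-0.02,1],[0,0,0,0,0,0,1],[0,0,0,0,0,0,1]]

```text
time: 11.65
ee_pos: [0.5181, 0.2245, 0.089]
ee_rot: [0.0, 0.202, 0.979, -0.0]
force: [-2.1, -1.1, 6.4]
gripper_width: 0.0561
grip_force: 64.1
```

The upward force shows contact with the window, so I'll release gently.

Request:
step_arm:
  deltas:
    - [[0,0,0,0,0,0,0.2],[0,0,0,0,0,0,0],[0,0,0,0,0,0,-0.3],[0,0,0,0,0,0,-0.6],[0,0,0,0,0,0,-1],[0,0,0,0,0,0,-1],[0,0,0,0,0,0,-1],[0,0,0,0,0,0,-1]]

```text
time: 12.65
ee_pos: [0.518, 0.2245, 0.0882]
ee_rot: [-0.0, 0.202, 0.979, -0.0]
force: [0.0, -0.9, 0.1]
gripper_width: 0.0856
grip_force: 0.0
```

Request:
step_arm:
  deltas:
    - [[0,0,0,0,0,0.1,-1],[0,0,0,0,0,0.3,-1],[0,0,0,0,0,0.5,-1],[0,0,0,0,0,0.5,-1],[0,0,0,0,0,0.5,-1],[0,0,0,0,0,0.5,-1],[0,0,0,0,0,0.5,-1],[0,0,0,0,0,0.3,-1],[0,0,0,0,0,0,-1],[0,0,0,0,0,0,-1]]

```text
time: 13.9
ee_pos: [0.5174, 0.2243, 0.2474]
ee_rot: [-0.001, 0.202, 0.979, -0.0]
force: [-0.1, 0.5, 0.1]
gripper_width: 0.0857
grip_force: 0.0
```

Run:
```python
from h import *
s=capture("side")
cv2.imwrite("pics/c4.png",cv2.resize(s[160:340,250:430],(500,500))[:,:,::-1])
B=mask(s,(5,190,100),(25,255,255),(300,200,400,300));ys,xs=np.nonzero(B);print(xs.min(),xs.max(),ys.min(),ys.max())
print([proj("side",[.5193,.224,z]) for z in(.045,.12)], proj("side",[.5193,.252,.045]))
print(sense()["ee_pos"],sense()["force"])
```

```text
321 363 226 294
[array([341.77146133, 282.1923464 ]), array([341.56148371, 236.61770674])] [340.63480918 296.04037485]
[0.5171421  0.22419595 0.24697849] [ 0.03568911 -0.2082031  -0.49692943]
```

View pics/c4.png

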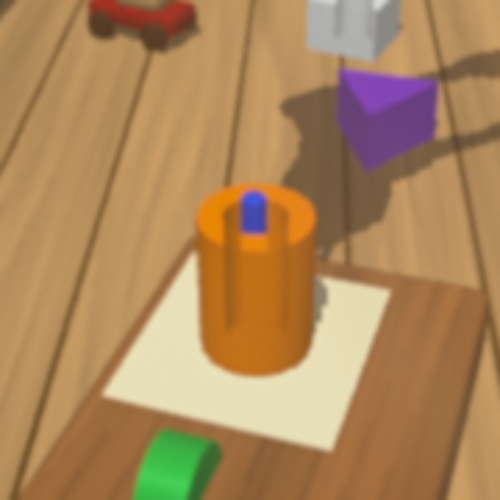

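The cylinder stands upright and flat on the window (columns 321–363, centred at 342, underside at row about 294). The rod tip shows in its bore and the gripper is clear.

```bash
python3 -c "
from station import *
print(finish_job())"
```

```text
the job is handed in; nothing more can be done
None
```

The amber cylinder is on the rod, standing upright and flat on the glowing window with the gripper clear. The square and triangle were never touched, and the job was handed in at about 14 s; no verdict came back.

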